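# Slide the rail lamp to the open notebook

## Robot

A 7-joint arm with a two-finger parallel gripper is mounted at the origin on the work surface. World frame = base frame: x ahead of the robot, y to its left, z up, the work surface at z = 0. Lengths are in m, angles in degrees, forces in N, time in s.
With the tool pointing down it reaches from about 0.425 to 0.875 m from the base axis. Payload 4.7 kg.
Tool frame: the origin (TCP) lies at the very end of the fingers, on their centre line; the grasp point (between the pads) lies 19 mm behind it (manip.hold_point_z is the distance from the TCP to the grasp point, in m); z points along the fingers, y is the line along which they close (so a half turn about z gives the same grasp; the last joint's range is limited). The gripper opens to 85 mm and grips with 20 to 120 N. Pads are 22 mm wide; open, the fingers measure 114 mm over their backs; the gripper's body (76 mm by 85 mm) begins 54 mm behind the grasp point. The pads swing forward as they close: fully open they stand 13 mm farther back than shut.
Start: joints at [73.001, 18.392, -4.016, 83.108, 1.295, 78.541, -3.26], TCP at [0.199, -0.619, 0.231] pointing down, gripper open.
Joint ranges: [-163.93, 163.93], [-17.29, 119.83], [-79.2, 71.16], [3.27, 140.29], [-89.18, 269.18], [5.43, 117.66], [-154.24, 154.24]. Speed limits (degrees/s): [147.25, 147.25, 180, 180, 180, 180, 180].

## Interface

Orientations are given as [roll, pitch, yaw] about the fixed x, y, z axes, in that order (R = Rz(yaw) Ry(pitch) Rx(roll)).
In Python, from station import manip, get_state, imaging gives the robot as it stands. Calls block until the motion is done:
- manip.move_ptp(position, orientation): joint-space move of the TCP to a pose.
- manip.servo_line(position, attitude=None, velocity=0.15, threshold=None): straight line of the TCP; attitude=None keeps the orientation; velocity is the mean speed in m/s. With threshold (N) it stops when the force on the tool has changed by that much, and returns True; else False.
- manip.move_joints(angles): joint-space move.
- manip.release() and manip.grab(): open the fingers fully, or close them until they stop; the grip force is fixed at half the most.
- manip.hold(seconds).
- manip.solve_ik(position, orientation): joint angles nearest the present ones, or None.
- get_state(): the state.
- imaging.snapshot(name): name is "side" or "top" or "wrist"; returns a dict with "pixels" (400x640x3 uint8, blue, green, red), "fx", "fy", "cx", "cy" (pixels), "k1" (the pictures are not rectified: a ray, as slopes to the right and down, at radius r is drawn at 1 + k1 r^2 times it, then the intrinsics apply), "camera_from_world" (4x4, takes a point from world to camera coordinates). Camera axes: x right, y down, z forward; pixel columns grow to the right and rows downward; lengths in m; the calibration is good to about 2 mm. A picture is of the moment at which its call begins. There is no depth.
A pose or a line that the arm cannot do raises manip.Unreachable and nothing moves.
- manip.hand_in(): hands the job in; it is judged then, once.
The state is a dict: "t": time; "joint_positions": joint angles; "qd": joint speeds; "joint_efforts": joint torques, N m; "tool_pos": TCP position; "ee_rot": TCP orientation; "wrist_force": force on the tool from outside, world axes, zero at the start; "wrist_torque": the same for the moment, N m; "grip_width": finger opening in m; "gripper_force": force on a finger pad.
Only numpy, scipy, OpenCV 4.12 (cv2) and the standard library are available. Lean on these libraries where they do the work, as an engineer would, in place of code of your own. Each camera call takes 0.05 s, during which the arm holds its last target. There are 200 camera calls.

## Task

Someone is about to write in the open notebook: slide the work lamp along its rail by its yellow grip until the lamp shade is centred over the fold of the open notebook, let go and leave it standing there. Leave the closed notebook and the copper-brown tin where they are.

Things in the scene. Friction and masses are not known exactly. Their poses are not given: they have to be found in the camera images.
- lamp: Lamp on a carriage, slides only along its rail (own y, 215 mm each way from mid-rail; 3 N, stays put). Origin: table level under the column; z up; -x towards shade. Carriage 72 x 70, to 62 high; column 18 thick; round shade 80 wide, centre 115 off in -x, 112-158 high, white index line. On column top, highest part: upright round yellow grip 32 wide, 162-217 high, 70 clear around. In mm.
- notebook_fold (a point): Middle of the open notebook's fold (dark line), on top, 11 mm above the table. Notebook: buff ruled pages, brown cover, pencil on a page; fixed flat on the robot's side of the rail, left or right of the lamp; 184 mm across (y), 148 mm along the fold (x, within 4 degrees of square to the rail), 11 mm thick. The fold is within the lamp's travel, its middle 120-140 mm from the rail's centre line.
- closed_notebook: Bystander: closed notebook, dark teal cover with a black band, loose, 146 x 96 mm and 18 mm thick, lying flat on the robot's side of the rail on the other side from the open one. Origin at the centre of its underside.
- tin: Bystander: loose copper-brown rectangular tin, 72 x 97 mm and 112 mm tall, standing beyond the rail. Origin at the centre of its underside.
Mind the look-alikes: they are no part of the job. There is more than one size of the part that bears notebook_fold; the job needs the larger.

How it is judged:
By the outcome, as a careful person would: the job done as asked, in the order asked, and still so for the second after the job is handed in, with the robot touching nothing.
It also fails if it takes over 32 s, if anything falls off the work surface, if the arm or the gripper's body presses on something with over 40 N, if the wrist force passes 120 N, or if a joint passes its speed limit or range.

## Working session

There is one attempt and no reset: what is moved stays moved. The work goes in short steps, each a Python script; the robot and the scene stay as the last script left them, time stands still between calls to the robot, and variables do not carry over. Pictures are saved under pics/ and viewed, at most 10 in all, crops included, and the job is handed in when it is done.

```bash
mkdir -p pics; cat > h.py <<'E'
import numpy as np, cv2
from station import manip, get_state, imaging
def ray(s,u,v):
    K=np.array([[s["fx"],0,s["cx"]],[0,s["fy"],s["cy"]],[0,0,1.]])
    p=cv2.undistortPoints(np.array([[[u,v]]],float),K,np.array([s["k1"],0,0,0.]))[0,0]
    # model: drawn = ray*(1+k1 r^2): same as OpenCV
    T=np.array(s["camera_from_world"]);R=T[:3,:3]
    return -R.T@T[:3,3], R.T@np.array([p[0],p[1],1.])
def onplane(s,u,v,z):
    o,d=ray(s,u,v); return o+d*(z-o[2])/d[2]
def proj(s,P):
    T=np.array(s["camera_from_world"]);c=T[:3,:3]@np.array(P)+T[:3,3]
    x=c[:2]/c[2]; x=x*(1+s["k1"]*(x@x)); return x*[s["fx"],s["fy"]]+[s["cx"],s["cy"]]
def cross(r1,r2):
    (o1,d1),(o2,d2)=r1,r2
    A=np.stack([d1,-d2],1);t=np.linalg.lstsq(A,o2-o1,rcond=None)[0]
    a,b=o1+t[0]*d1,o2+t[1]*d2
    return (a+b)/2,np.linalg.norm(a-b)
E
python3 - <<'E'
from h import *
for n in("top","side"):
    s=imaging.snapshot(n);cv2.imwrite(f"pics/{n}0.png",s["pixels"]);np.save(n+"0.npy",s,allow_pickle=True)
    o,_=ray(s,320,200);print(n,o,s["k1"],s["fx"])
print(get_state()["t"])
E
```

```text
top [ 0.50397627 -0.11166631  0.90524475] -0.06896397980119783 385.10609675430294
side [0.3986364  0.50399751 0.53805167] -0.03007535303846179 425.2753928845201
0.1
```

View pics/top0.png

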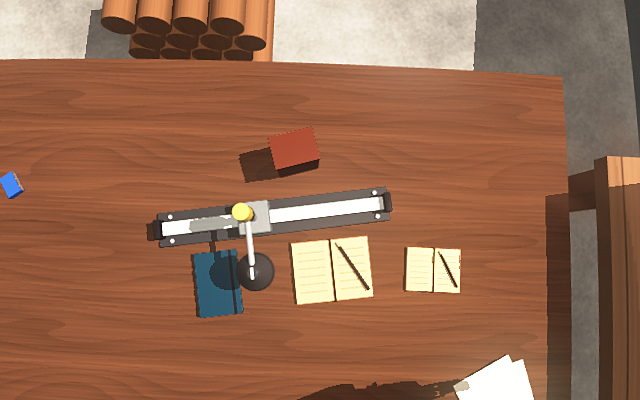

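View pics/side0.png

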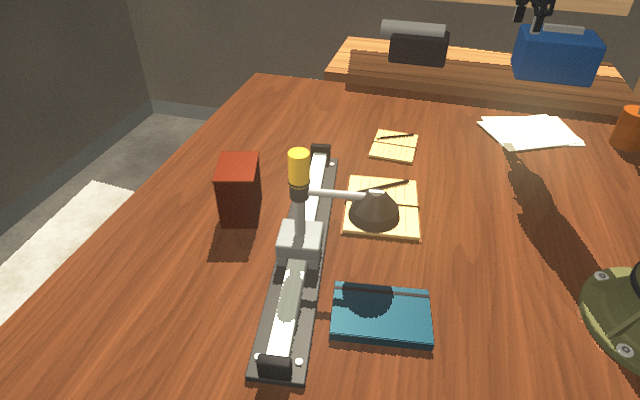

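Top view: a large open notebook at about (332,270) and a small look-alike at (433,270). Closed teal one at (218,283), tin at (294,148), yellow grip at (242,212), shade at (256,271). The larger notebook, right of the lamp, should be the one meant; I'll check its size and an enlarged crop.

```bash
cat > m.py <<'E'
from h import *
def quad(m):
    c=max(cv2.findContours(m,cv2.RETR_EXTERNAL,cv2.CHAIN_APPROX_NONE)[0],key=cv2.contourArea)
    return c
def grip(s):
    hsv=cv2.cvtColor(s["pixels"],cv2.COLOR_BGR2HSV)
    m=cv2.inRange(hsv,(22,150,110),(34,255,255))
    c=quad(m); return c
E
python3 - <<'E'
from m import *
t=np.load("top0.npy",allow_pickle=True).item();d=np.load("side0.npy",allow_pickle=True).item()
im=t["pixels"];hsv=cv2.cvtColor(im,cv2.COLOR_BGR2HSV)
cr=im[195:345,180:480];cv2.imwrite("pics/crop1.png",cv2.resize(cr,None,fx=2.6,fy=2.6,interpolation=cv2.INTER_CUBIC))
# notebooks: pages
m=cv2.inRange(hsv,(12,20,150),(35,150,255));m[:225]=0;m[320:]=0;m[:,:280]=0;m[:,480:]=0
m=cv2.morphologyEx(m,cv2.MORPH_CLOSE,np.ones((7,7)))
for c in cv2.findContours(m,cv2.RETR_EXTERNAL,cv2.CHAIN_APPROX_NONE)[0]:
    if cv2.contourArea(c)<500: continue
    b=cv2.boxPoints(cv2.minAreaRect(c)); P=np.array([onplane(t,u,v,.011) for u,v in b])
    print("nb",b.round(1).tolist(),P[:,:2].round(4).tolist(),np.linalg.norm(P-np.roll(P,1,0),axis=1).round(4),P.mean(0).round(4))
g=cv2.cvtColor(im,cv2.COLOR_BGR2GRAY).astype(float)
pts=[]
for v in range(246,300,2):
    w=g[v,322:343];k=np.clip(np.median(w)-25-w,0,None)
    u=322+(k*np.arange(len(w))).sum()/k.sum() if k.sum()>0 else np.nan
    pts.append((u,v))
pts=np.array(pts);print(pts.round(1).tolist())
for n,s in(("top",t),("side",d)):
    c=grip(s);print(n,"grip",cv2.minAreaRect(c),cv2.boundingRect(c))
    if n=="top":
        (u,v),r=cv2.minEnclosingCircle(c);print(onplane(s,u,v,.217))
c=grip(t)[:,0].astype(float)
# tin corners
m=cv2.inRange(hsv,(0,130,60),(12,255,255));m[:110]=0;m[200:]=0
E
```

```text
nb [[404.5, 289.8999938964844], [406.70001220703125, 246.3000030517578], [461.1000061035156, 249.0], [459.0, 292.6000061035156]] [[0.402, -0.3338], [0.5024, -0.3377], [0.4992, -0.4677], [0.3979, -0.4625]] [0.1288 0.1006 0.13   0.1014] [ 0.4504 -0.4004  0.011 ]
nb [[289.6000061035156, 240.0], [373.0, 230.89999389648438], [380.1000061035156, 295.6000061035156], [296.6000061035156, 304.70001220703125]] [[0.5095, -0.065], [0.536, -0.2582], [0.3878, -0.2771], [0.3627, -0.0861]] [0.1483 0.195  0.1494 0.1926] [ 0.449  -0.1716  0.011 ]
[[333.6, 246.0], [336.5, 248.0], [336.9, 250.0], [335.8, 252.0], [332.5, 254.0], [330.6, 256.0], [330.7, 258.0], [331.2, 260.0], [331.3, 262.0], [331.4, 264.0], [331.5, 266.0], [331.7, 268.0], [332.2, 270.0], [332.3, 272.0], [332.4, 274.0], [332.5, 276.0], [332.7, 278.0], [333.2, 280.0], [333.3, 282.0], [333.4, 284.0], [333.6, 286.0], [333.9, 288.0], [334.2, 290.0], [334.3, 292.0], [334.4, 294.0], [334.6, 296.0], [335.0, 298.0]]
top grip ((249.79244995117188, 210.77362060546875), (10.714122772216797, 2.74721097946167), 74.05460357666016) (247, 206, 5, 11)
[ 0.55764146 -0.00126465  0.217     ]
side grip ((307.0, 183.0), (0.0, 0.0), 0.0) (307, 183, 1, 1)
```

View pics/crop1.png

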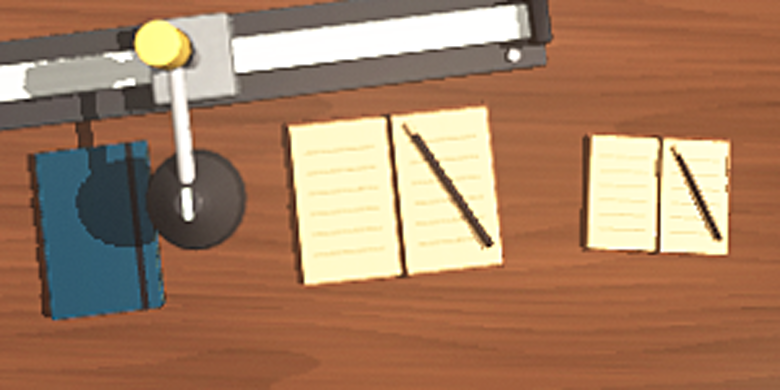

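The crop shows the large notebook (brown cover edge, pencil, fold from about crop (388,115) to (405,275)). It measures 193 x 149 mm including the cover, against 184 x 148 given. The right-hand one is 129 x 101 mm, so it's the look-alike. Next: the grip, the rail axis and the fold.

```bash
cat > m.py <<'E'
from h import *
def big(m): return max(cv2.findContours(m,cv2.RETR_EXTERNAL,cv2.CHAIN_APPROX_NONE)[0],key=cv2.contourArea)
def gripc(s,win=None):
    hsv=cv2.cvtColor(s["pixels"],cv2.COLOR_BGR2HSV)
    m=cv2.inRange(hsv,(22,150,90),(32,255,255))
    if win: z=np.zeros_like(m);a,b,c,d=win;z[c:d,a:b]=m[c:d,a:b];m=z
    return big(m)
E
python3 - <<'E'
from m import *
t=np.load("top0.npy",allow_pickle=True).item();d=np.load("side0.npy",allow_pickle=True).item()
hsv=cv2.cvtColor(t["pixels"],cv2.COLOR_BGR2HSV)
print(hsv[212,238:246].tolist(),cv2.cvtColor(d["pixels"],cv2.COLOR_BGR2HSV)[165,290:306:4].tolist())
for n,s in(("top",t),("side",d)):
    h=cv2.cvtColor(s["pixels"],cv2.COLOR_BGR2HSV)
    m=cv2.inRange(h,(20,130,90),(33,255,255)); 
    win=(225,260,195,230) if n=="top" else (280,316,140,195)
    z=np.zeros_like(m);z[win[2]:win[3],win[0]:win[1]]=m[win[2]:win[3],win[0]:win[1]]
    c=big(z);print(n,cv2.minAreaRect(c),cv2.boundingRect(c))
    if n=="top":
        (u,v),r=cv2.minEnclosingCircle(c);gt=(u,v)
        for zz in(.217,.19):print(onplane(s,u,v,zz).round(4),r)
    else:
        M=cv2.moments(c);gs=(M["m10"]/M["m00"],M["m01"]/M["m00"])
print(gt,gs,cross(ray(t,*gt),ray(d,*gs)))
# rail long edges: dark grey (low sat) region
m=cv2.inRange(hsv,(0,0,0),(179,90,255));m[:180]=0;m[250:]=0;m[:,:155]=0;m[:,395:]=0
c=big(cv2.morphologyEx(m,cv2.MORPH_CLOSE,np.ones((5,5))))
print("rail",cv2.minAreaRect(c))
bot=[];top=[]
for u in list(range(170,205,3))+list(range(285,385,3)):
    v=np.where(m[:,u])[0]
    if len(v): top.append(onplane(t,u,v.min()-.5,.01));bot.append(onplane(t,u,v.max()+.5,.01))
for e in(top,bot):
    x,y,x0,y0=cv2.fitLine(np.array(e,np.float32)[:,:2],cv2.DIST_HUBER,0,.001,.001).ravel();print("edge",x/y,np.degrees(np.arctan(-x/y)),"x at y=-.1",x0+x/y*(-.1-y0))
g=cv2.cvtColor(t["pixels"],cv2.COLOR_BGR2GRAY).astype(float)
P=[]
for v in range(256,298):
    w=g[v,326:340];k=np.clip(np.median(w)-25-w,0,None);P.append(onplane(t,326+(k*np.arange(len(w))).sum()/k.sum(),v,.011))
x,y,x0,y0=cv2.fitLine(np.array(P,np.float32)[:,:2],cv2.DIST_HUBER,0,.001,.001).ravel()
print("fold y at x=.449",y0+y/x*(.449-x0),"angle",np.degrees(np.arctan(y/x)))
E
```

```text
[[29, 110, 255], [30, 108, 255], [30, 109, 255], [30, 107, 255], [30, 108, 255], [30, 105, 255], [30, 105, 255], [30, 104, 255]] [[21, 173, 205], [21, 164, 193], [21, 159, 181], [20, 161, 173]]
top ((248.5486602783203, 213.59188842773438), (7.425668716430664, 13.601471900939941), 17.10272979736328) (243, 206, 10, 15)
[0.5539 0.0028 0.217 ] 7.010137557983398
[0.5559 0.0073 0.19  ] 7.010137557983398
side ((298.5, 166.5), (39.0, 21.0), 90.0) (288, 147, 22, 40)
(246.625, 213.0) (298.3775322283609, 165.83885819521177) (array([0.5579052 , 0.00815717, 0.18787339]), np.float64(0.003842964672478977))
rail ((273.14703369140625, 222.09609985351562), (47.97272491455078, 238.42527770996094), 82.3595962524414)
edge -0.15236445 8.66321 x at y=-.1 0.6141317
edge 0.006681617 -0.38282272 x at y=-.1 0.49464604
fold y at x=.449 -0.16423851 angle 7.2683387
```

```bash
cat >> m.py <<'E'
def topgrip(s,u0,v0,r=18):
    hsv=cv2.cvtColor(s["pixels"],cv2.COLOR_BGR2HSV)
    m=cv2.inRange(hsv,(22,85,120),(34,255,255)); z=np.zeros_like(m);a=slice(v0-r,v0+r);b=slice(u0-r,u0+r);z[a,b]=m[a,b]
    # top disc only: brightest
    z2=cv2.bitwise_and(z,cv2.inRange(hsv,(0,0,235),(179,125,255)))
    return big(z),big(z2)
E
python3 - <<'E'
from m import *
t=np.load("top0.npy",allow_pickle=True).item();d=np.load("side0.npy",allow_pickle=True).item()
hsv=cv2.cvtColor(t["pixels"],cv2.COLOR_BGR2HSV)
for c in topgrip(t,242,212):
    (u,v),r=cv2.minEnclosingCircle(c);print(u,v,r,onplane(t,u,v,.217),"r at .217 should be",.016*385/(.905-.217))
print("cross",cross(ray(t,*cv2.minEnclosingCircle(topgrip(t,242,212)[0])[0]),ray(d,298.4,166)))
# side view: extremes of the grip top
# rail edges by steepest brightness/saturation gradient per column
S=hsv[:,:,1].astype(int)
top=[];bot=[]
for u in list(range(285,375,2)):
    vc=int(222-(u-273)*.134)
    a=[v for v in range(vc-35,vc) if S[v:v+3,u].max()<90];b=[v for v in range(vc,vc+32) if S[v-2:v+1,u].max()<90]
    if u==330:print(S[vc-30:vc+34,u].tolist())
    if a:top.append(onplane(t,u,min(a)-.5,.012))
    if b:bot.append(onplane(t,u,max(b)+.5,.012))
for e in(top,bot):
    x,y,x0,y0=cv2.fitLine(np.array(e,np.float32)[:,:2],cv2.DIST_HUBER,0,.001,.001).ravel();print("edge",np.degrees(np.arctan(-x/y)),"x at y=-.1",x0+x/y*(-.1-y0))
# notebook column/row extents
m=cv2.inRange(hsv,(12,20,150),(35,150,255))
for v in(258,265,280): r=np.where(m[v,282:385])[0]+282;print(v,r.min(),r.max(),onplane(t,r.min(),v,.011)[:2],onplane(t,r.max()+1,v,.011)[:2])
for u in(325,328,338,341): r=np.where(m[228:315,u])[0]+228;print(u,r.min(),r.max(),onplane(t,u,r.min(),.011)[:2],onplane(t,u,r.max()+1,.011)[:2])
E
```

```text
241.5 212.5 10.12432861328125 [0.55453229 0.0120459  0.217     ] r at .217 should be 8.953488372093023
240.3728790283203 210.79661560058594 8.227431297302246 [0.55752597 0.01421401 0.217     ] r at .217 should be 8.953488372093023
cross (array([0.5567158 , 0.01641444, 0.19334463]), np.float64(0.0009156077650110056))
edge 8.726266 x at y=-.1 0.6137826
edge 9.440978 x at y=-.1 0.4902574
258 293 369 [ 0.46833387 -0.07429651] [ 0.47320446 -0.25218957]
265 293 370 [ 0.45234478 -0.07484007] [ 0.45718323 -0.25480378]
280 295 371 [ 0.41833981 -0.08057268] [ 0.42290723 -0.25775398]
325 240 301 [ 0.51181201 -0.14686063] [ 0.37035222 -0.15074465]
328 240 301 [ 0.51201176 -0.15380877] [ 0.37052335 -0.15760969]
338 238 300 [ 0.51729367 -0.17687881] [ 0.37334375 -0.18045704]
341 238 299 [ 0.51749193 -0.1838438 ] [ 0.37577167 -0.1872803 ]
```

```bash
python3 - <<'E'
from m import *
t=np.load("top0.npy",allow_pickle=True).item()
hsv=cv2.cvtColor(t["pixels"],cv2.COLOR_BGR2HSV)
for u in(300,350):
    vc=int(222-(u-273)*.134);print(vc,hsv[vc-22:vc+24,u,1].tolist(),hsv[vc-22:vc+24,u,2].tolist())
for th in(90,110):
  L=[[],[]];W=[[],[]]
  for u in range(282,372,2):
    vc=int(222-(u-273)*.134)-6
    for k,sg in((0,-1),(1,1)):
        v=vc
        while hsv[v,u,2]>150: v+=sg
        W[k].append(onplane(t,u,v+.5-.5*(1+sg),.012))
        while hsv[v,u,1]<th and abs(v-vc)<40: v+=sg
        L[k].append(onplane(t,u,v+.5-.5*(1+sg),.012))
  for n,e in(("rail top",L[0]),("rail bot",L[1]),("white top",W[0]),("white bot",W[1])):
    x,y,x0,y0=cv2.fitLine(np.array(e,np.float32)[:,:2],cv2.DIST_HUBER,0,.001,.001).ravel();print(n,np.degrees(np.arctan(-x/y)),"x at y=-.1",x0+x/y*(-.1-y0))
E
```

```text
218 [124, 14, 33, 37, 40, 38, 40, 38, 38, 43, 26, 0, 0, 2, 2, 2, 1, 1, 1, 2, 2, 0, 0, 30, 71, 38, 43, 46, 46, 43, 42, 43, 42, 38, 60, 145, 145, 141, 141, 142, 141, 144, 143, 143, 144, 154] [146, 106, 109, 111, 114, 113, 114, 113, 107, 106, 241, 255, 255, 255, 255, 255, 255, 255, 255, 255, 255, 255, 255, 216, 75, 120, 118, 123, 121, 120, 121, 120, 121, 120, 119, 135, 158, 150, 148, 149, 155, 156, 152, 157, 158, 147]
211 [151, 122, 12, 34, 41, 40, 41, 42, 38, 42, 46, 23, 0, 0, 1, 1, 1, 1, 1, 1, 1, 1, 0, 0, 34, 53, 47, 47, 47, 47, 44, 44, 45, 44, 40, 45, 138, 146, 143, 139, 142, 141, 141, 142, 143, 141] [176, 142, 106, 114, 117, 116, 117, 116, 115, 114, 110, 241, 255, 255, 255, 255, 255, 255, 255, 255, 255, 255, 255, 255, 203, 105, 124, 125, 126, 126, 127, 127, 125, 128, 126, 103, 107, 171, 164, 162, 151, 152, 161, 162, 161, 155]
rail top 8.742017 x at y=-.1 0.6136776
rail bot 8.688313 x at y=-.1 0.5341342
white top 8.633336 x at y=-.1 0.5925076
white bot 8.828263 x at y=-.1 0.5600007
rail top 8.627776 x at y=-.1 0.6144035
rail bot 8.620612 x at y=-.1 0.5338722
white top 8.633336 x at y=-.1 0.5925076
white bot 8.828263 x at y=-.1 0.5600007
```

Grip at (0.557, 0.016), on the rail centre line. Rail yaw is 8.7° and the fold middle is at (0.443, -0.165), 140 mm from the rail line, which agrees with the description. The slide needed is about 162 mm. Next I'll approach and grasp with the fingers closing along the rail.

```bash
python3 - <<'E'
from h import *
G=[.5567,.0164]
p0=get_state()["tool_pos"]
best=None
for y in(8.7,-171.3):
    q=manip.solve_ik(G+[.29],[180,0,y]);print(y,None if q is None else np.round(q,1))
    if q is not None:
        c=np.abs(np.array(q)-get_state()["joint_positions"]).max()
        if best is None or c<best[0]:best=(c,y)
y=best[1];print(best)
manip.servo_line([p0[0],p0[1],.30],velocity=.15)
manip.move_ptp(G+[.29],[180,0,y])
manip.release()
print(get_state()["t"],manip.servo_line(G+[.178],velocity=.08,threshold=8))
s=get_state();print(s["t"],s["tool_pos"],s["ee_rot"],s["wrist_force"],s["grip_width"])
for n in("side","wrist"):
    s=imaging.snapshot(n);cv2.imwrite(f"pics/{n}1.png",s["pixels"])
a=[cv2.imread(f"pics/{n}1.png") for n in("side","wrist")]
cv2.imwrite("pics/both1.png",cv2.resize(np.hstack(a),(800,250)))
E
```

```text
8.7 [ 40.8  10.4 -51.   90.    8.1  83.5 -91.9]
-171.3 [ 41.4  10.6 -51.8  90.    8.4  83.5  87.9]
(np.float64(88.6868753483917), 8.7)
3.5083 False
5.0583 [0.55709585 0.01644392 0.1785584 ] [ 1.79983680e+02 -5.82177280e-02  8.69840902e+00] [-0.16634989 -0.08988821  0.45371541] 0.08546292306026437
```

View pics/both1.png

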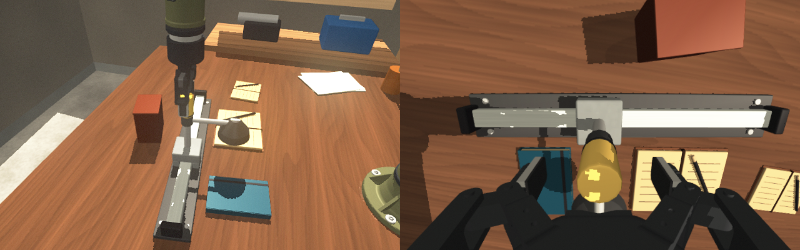

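The grip sits centred between the open fingers (wrist half, about (598,170)), with the closing line along the rail. Now I'll close and slide.

```bash
python3 - <<'E'
from h import *
manip.grab();s=get_state();print(s["t"],s["grip_width"],s["gripper_force"],s["tool_pos"],s["wrist_force"])
ey=np.array([-np.sin(np.radians(8.7)),np.cos(np.radians(8.7))])
p=np.array([.5567,.0164])
T=p-.1621*ey
print(manip.servo_line([*(p-.03*ey),.178],velocity=.06,threshold=40));s=get_state();print(s["tool_pos"],s["wrist_force"],s["grip_width"])
print(manip.servo_line([*T,.178],velocity=.08,threshold=40));s=get_state();print(s["t"],T,s["tool_pos"],s["wrist_force"],s["grip_width"])
for n in("top","side"):
    s=imaging.snapshot(n);cv2.imwrite(f"pics/{n}2.png",s["pixels"]);np.save(n+"2.npy",s,allow_pickle=True)
cv2.imwrite("pics/both2.png",np.hstack([cv2.resize(cv2.imread("pics/top2.png")[150:350,230:480],(500,400)),cv2.imread("pics/side2.png")[60:360,200:500][:, :].copy()[:300]]) if 0 else cv2.resize(cv2.imread("pics/top2.png")[150:340,230:470],(760,600)))
E
```

```text
5.7 0.03089855647888028 59.275022149086 [0.55673101 0.01623896 0.17826547] [-1.25971851  0.37641557  2.8877607 ]
False
[ 0.56150633 -0.01512081  0.17824286] [-2.24554465 -0.68267042  4.19995666] 0.030311559030658776
False
8.15 [ 0.58121938 -0.14383486] [ 0.58106334 -0.14428551  0.1782602 ] [-3.0671262   2.08943392  6.15519509] 0.030539730453829718
```

View pics/both2.png

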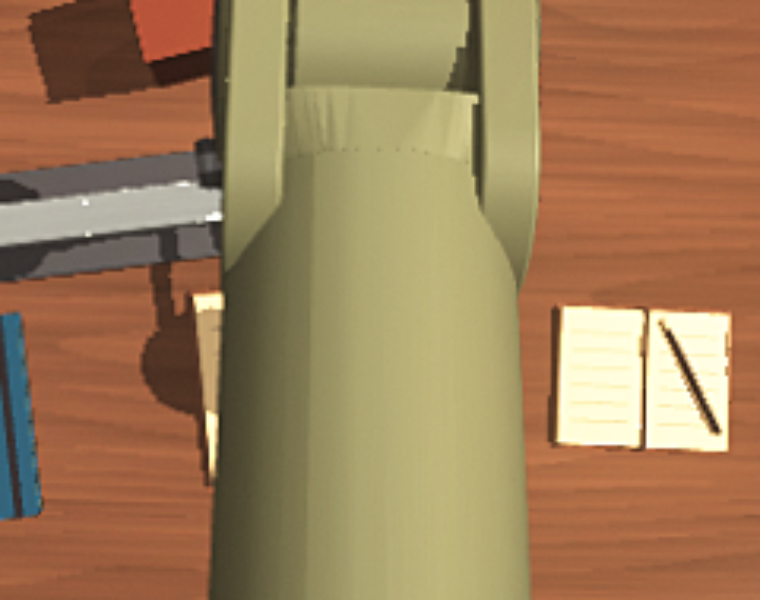

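The arm hides the lamp in the top view (crop columns 215–530). The gripper held the whole way. I'll let go, lift clear, move aside and check.

```bash
python3 - <<'E'
from h import *
manip.release();p=get_state()["tool_pos"];print(get_state()["grip_width"])
manip.servo_line([p[0],p[1],.30],velocity=.12)
manip.move_joints([73.001, 14, -4.016, 83.108, 1.295, 78.541, -3.26])
print(get_state()["t"],get_state()["tool_pos"])
for n in("top","side"):
    s=imaging.snapshot(n);cv2.imwrite(f"pics/{n}3.png",s["pixels"]);np.save(n+"3.npy",s,allow_pickle=True)
cv2.imwrite("pics/top3c.png",cv2.resize(cv2.imread("pics/top3.png")[150:340,180:420],(760,600),interpolation=cv2.INTER_NEAREST))
E
```

```text
0.08520599086440339
12.175 [ 0.20028025 -0.6177758   0.28110713]
```

View pics/top3c.png

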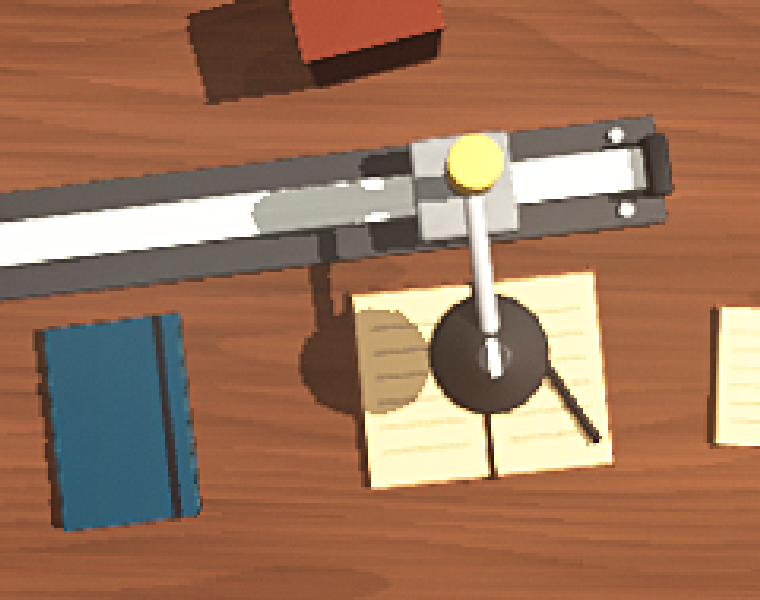

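View pics/side3.png

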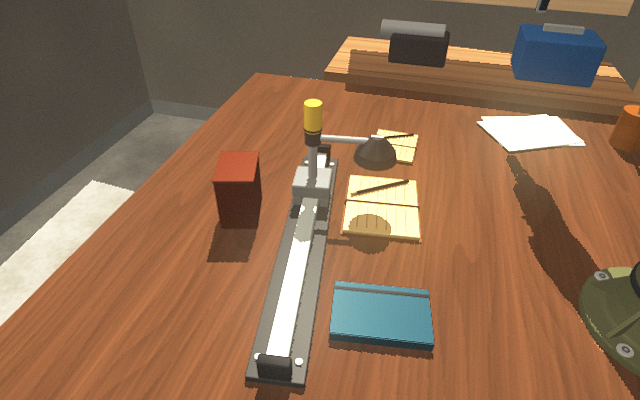

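The shade, at crop (490,354), stands over the fold, which emerges below it at (490,415)–(493,478). Tin and teal notebook look unmoved. Now to quantify it.

```bash
python3 - <<'E'
from m import *
t=np.load("top3.npy",allow_pickle=True).item();d=np.load("side3.npy",allow_pickle=True).item()
f=lambda u,v:(180+u*240/760-.5+.0,150+v*190/600-.5)
c8=np.radians(8.7);ex=np.array([np.cos(c8),np.sin(c8)]);ey=np.array([-np.sin(c8),np.cos(c8)])
F=np.array([.443,-.165])
a=np.radians(7.27)
def rep(n,P):
    fy=F[1]+np.tan(a)*(P[0]-F[0]); print(n,P.round(4),"lampy vs fold mid mm",((P[:2]-F)@ey*1e3).round(2),"vs fold line mm",((P[1]-fy)*np.cos(a)*1e3).round(2))
# shade circle from dark mask
hsv=cv2.cvtColor(t["pixels"],cv2.COLOR_BGR2HSV)
m=cv2.inRange(hsv,(0,0,0),(179,255,95));z=np.zeros_like(m);z[240:284,314:356]=m[240:284,314:356]
z=cv2.morphologyEx(z,cv2.MORPH_OPEN,np.ones((7,7)))
c=cv2.convexHull(big(z));(u,v),r=cv2.minEnclosingCircle(c);e=cv2.fitEllipse(c);print(u,v,r,e,"expected r",.04*385/(.905-.112))
rep("shade ellipse z.112",onplane(t,*e[0],.112));rep("encl",onplane(t,u,v,.112))
rep("index z.158",onplane(t,*f(493.5,356),.158))
gc=topgrip(t,330,201)[0];(u,v),r=cv2.minEnclosingCircle(gc)
h=cv2.cvtColor(d["pixels"],cv2.COLOR_BGR2HSV);m=cv2.inRange(h,(18,130,80),(33,255,255));z=np.zeros_like(m);z[92:138,298:328]=m[92:138,298:328]
M=cv2.moments(big(z));G,gap=cross(ray(t,u,v),ray(d,M["m10"]/M["m00"],M["m01"]/M["m00"]))
print(G,gap,cv2.boundingRect(big(z)));rep("grip->shade",np.r_[G[:2]-.115*ex,0])
# fold again, in new top view (below shade), and from side view visible fold ends
g=cv2.cvtColor(t["pixels"],cv2.COLOR_BGR2GRAY).astype(float)
for v in(284,290,296):
    w=g[v,326:342];k=np.clip(np.median(w)-25-w,0,None);print(v,onplane(t,326+(k*np.arange(len(w))).sum()/k.sum(),v,.011)[:2])
# side-view fold
p=proj(d,[F[0],F[1],.011]);print("fold mid in side px",p)
cv2.imwrite("pics/sidefold.png",cv2.resize(d["pixels"][165:250,330:430],(800,600*85*8//600),interpolation=cv2.INTER_NEAREST) if 0 else cv2.resize(d["pixels"][170:245,335:425],(720,600),interpolation=cv2.INTER_CUBIC))
# bystanders: frame diff
t0=np.load("top0.npy",allow_pickle=True).item()["pixels"];D=cv2.absdiff(t0,t["pixels"]).max(2)
print("tin diff",(D[125:180,262:325]>40).sum())
E
```

```text
332.5 262.0 18.607892990112305 ((329.59197998046875, 263.68048095703125), (26.718095779418945, 36.43233871459961), 157.13282775878906) expected r 19.419924337957124
shade ellipse z.112 [ 0.4629 -0.1536  0.112 ] lampy vs fold mid mm 8.26 vs fold line mm 8.79
encl [ 0.4665 -0.1595  0.112 ] lampy vs fold mid mm 1.93 vs fold line mm 2.53
index z.158 [ 0.4684 -0.1622  0.158 ] lampy vs fold mid mm -1.05 vs fold line mm -0.41
[ 0.583222   -0.14626803  0.18976314] 0.0014501759223427932 (304, 98, 18, 37)
grip->shade [ 0.4695 -0.1637  0.    ] lampy vs fold mid mm -2.69 vs fold line mm -2.03
284 [ 0.41163514 -0.1689102 ]
290 [ 0.39805948 -0.17121032]
296 [ 0.38447798 -0.17244093]
fold mid in side px [382.39974736 202.50956833]
tin diff 0
```

View pics/sidefold.png

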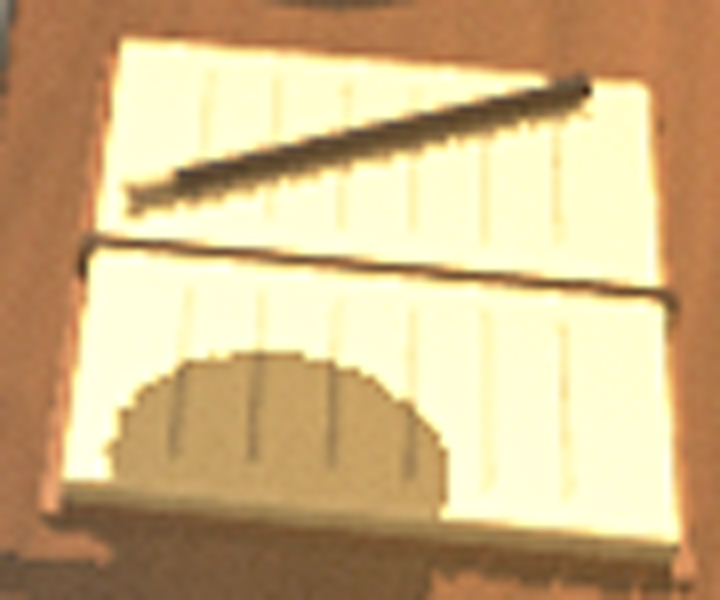

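The fold middle in the side view is at (382.5,203.5) against my prediction of (382.4,202.5), so the fold is confirmed to 2 mm. One sharper check of the shade centre on the saved pictures, using its rim against the bright pages.

```bash
python3 - <<'E'
from m import *
t=np.load("top3.npy",allow_pickle=True).item();d=np.load("side3.npy",allow_pickle=True).item()
c8=np.radians(8.7);ey=np.array([-np.sin(c8),np.cos(c8)]);F=np.array([.443,-.165])
from scipy.optimize import least_squares
def edge(im,c,angs,rr):
    g=cv2.GaussianBlur(cv2.cvtColor(im,cv2.COLOR_BGR2GRAY),(3,3),0).astype(np.float32);o=[]
    for a in angs:
        x=(c[0]+rr*np.cos(a)).astype(np.float32);y=(c[1]+rr*np.sin(a)).astype(np.float32)
        w=cv2.remap(g,x[None],y[None],cv2.INTER_LINEAR)[0];k=np.diff(w).argmax();o.append((x[k:k+2].mean(),y[k:k+2].mean()))
    return np.array(o)
# rim against pages; skip post (-90), fold (90), pencil (~10..35 deg)
A=np.radians([a for a in range(-50,231,5) if not(0<a<45 or 80<a<100 or a>225)])
E=edge(t["pixels"],(334.2,261.6),A,np.arange(14,25,.25))
P=np.array([onplane(t,u,v,.112)[:2] for u,v in E])
r=least_squares(lambda q:np.hypot(*(P-q[:2]).T)-q[2],[.467,-.162,.04],loss="soft_l1",f_scale=.001).x
print("shade rim fit",r.round(4),"lampy off mm",(r[:2]-F)@ey*1e3, "line off",(r[1]-(F[1]+np.tan(np.radians(7.27))*(r[0]-F[0])))*1e3)
# side view fold midpoint on plane
for u,v in((346.25,200.0),(418.75,207.1)):print(onplane(d,u-.4,v-.4,.011)[:2].round(4))
E
```

```text
shade rim fit [ 0.4677 -0.1621  0.0388] lampy off mm -0.8733891496411553 line off -0.25552345668439225
[ 0.5144 -0.1538]
[ 0.3734 -0.1717]
```

Rim fit: shade centre is (0.4677, -0.1621), radius 39 mm against 40 given. It's about 1 mm from the fold, within the calibration error.

```bash
python3 -c "
from station import manip,get_state
print(manip.hand_in(),get_state()['t'])"
```

```text
the job is handed in; nothing more can be done
the job is handed in; nothing more can be done
```

The lamp shade now stands over the open notebook's fold, about 1–2 mm off centre by my measurements; the gripper is released and clear, the tin shows no change in the top view, the closed notebook looks unmoved, and the job was handed in at about 12 s.

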